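# Clear the wax-trimming unit and press its keyed drive shaft home

### The arm

A 6-joint arm with a two-finger parallel gripper is mounted at the origin on the work surface. World frame = base frame: x ahead of the robot, y to its left, z up, the work surface at z = 0. Lengths are in mm, angles in degrees, forces in N, time in s.
With the tool pointing down it reaches from about 400 to 825 mm from the base axis. Payload 7 kg.
Tool frame: the origin (TCP) lies on the centre line of the jaws, within the pads' length; the fingertips stand 19 mm ahead of it and the grasp point (between the pads) is the TCP; z points along the fingers, x is the direction in which the jaws open and shut, and the axes are right-handed (so a half turn about z gives the same grasp; the last joint's range is limited). The gripper opens to 88 mm and grips with 3 to 60 N. Pads are 19 mm wide; open, the fingers measure 130 mm over their backs; the gripper's body (78 mm by 193 mm) begins 47 mm behind the grasp point.
Start: joints at [-50.3, 20.546, 0.682, 0, -70.136, -16.507], TCP at [265.811, -620.435, 245.561] pointing down, gripper open.
Joint ranges: [-176.03, 176.03], [-82.01, 121.73], [-58.28, 71.71], [-173.87, 95.51], [-174.79, -0.11], [-173.66, 173.66]. Speed limits (degrees/s): [136.94, 136.94, 172.46, 180, 180, 180].

### API

Orientations are given as a 3x3 rotation matrix whose columns are the frame's x, y, z axes.
In Python, from rig import status, optics, job_done gives the robot as it stands.
- The arm moves only by the tool play_rows, never from a script. Its arguments are lists of equal length, an entry for each row: "travel": the shift along the world's x, y, z in mm, a list of three; "angular": the turn, a rotation vector about the world's x, y, z in degrees, a list of three. A call has 1 to 20 rows; each row is the pose to reach, as a shift and turn from the pose commanded when the call began; what a row does not reach only later rows make up. A row lasts 1/10 s, in which the tool goes at most 50 mm and 8.59 degrees, less where a joint would pass 70% of its speed; a pose out of reach is approached as far as the arm can. A call with a gripper value outside its range is refused whole. "claw" is the finger opening in mm, from 0 to 87.6, set as the call begins (left out, the last holds). The fingers move at their own pace and stop on an object; the grip force is fixed at half the most. Time passes only in rows, so rows that repeat a pose let the fingers close. It gives the time, the measured TCP pose, the force and the opening at its end, in the units of the state.
- status.get_state(): the state, without advancing time (a new reading comes with each control period).
- optics.capture(name): name is "scene" or "top" or "wrist"; returns a dict with "image" (480x640x3 uint8, red, green, blue), "vertical_fov" (degrees; the focal length in pixels is half the picture's height over the tangent of half this angle, whatever the lens; pixels are square), "cx", "cy" (the principal point, pixels), "position" and "attitude" of the camera in the world. Camera axes: x right, y up, looking along -z (the intrinsics and any distortion apply to the point x, -y, -z); pixel columns grow to the right and rows downward; lengths in mm; the calibration is good to about 2 mm. A picture is of the moment at which its call begins. There is no depth.
- job_done(): hands the job in, once; it reports no verdict.
The state is a dict: "time_s": time; "qpos": joint angles; "dq": joint speeds; "joint_torque": joint torques, N m; "position": TCP position; "eef_rot": TCP orientation; "contact_force": force on the tool from outside, world axes, zero at the start; "moment": the same for the moment, N m; "grip_width": finger opening in mm.
Only numpy, scipy, OpenCV 4.12 (cv2) and the standard library are available. Lean on these libraries where they do the work, as an engineer would, in place of code of your own. Each camera call takes 0.05 s, during which the arm holds its last target.

### The job

Clean the trimming unit for its next run: with the scraper block, not with the fingers, sweep the three wax lumps off the dark steel deck into the catch tray at its end, and stand the scraper back on the bench. Then take the keyed shaft out of its stand, put its nose in the drive hub, turn it until the key slips into the keyway, and press it fully home, collar on the hub, against the spring. Finish while still gripping the shaft and holding it down, since the spring lifts it if you let go, and leave everything else where it is.

Things in the scene. Friction and masses are not known exactly. Their poses are not given: they have to be found in the camera images.
- deck (a point): Centre of the upper surface of the trimming unit's flat dark steel deck, level, 45 mm above the bench, 130 mm (this frame's x) by 132 mm (y). The catch tray joins its -y edge, 66 mm from this point; the round drive hub stands beyond its +y edge, its near side 71 mm from this point, its top 15 mm above the deck. The unit is fixed; its yaw is within 0.25 rad of the robot's frame.
- tray (a point): Centre of the floor of the open aluminium catch tray at the deck's -y end; same axes as deck. The tray is 170 mm (x) by 90 mm (y) outside, walls 4 mm thick and 18 mm high from the bench, floor 4 mm above the bench, 41 mm below the deck.
- hub_mouth (a point): Drive hub, a fixed upright round metal pedestal 76 mm across, top face level, 60 mm above the bench; this point is the centre of its bore at the top face. Bore 26.4 mm in diameter, with one keyway 11 mm wide, reaching 20.5 mm from the axis, down the side to which this frame's +x points (within 0.75 rad of the robot's +x). A sprung plunger fills the bore from 28 mm below the mouth.
- plunger (a joint): Sprung plunger in the hub's bore: 0 when up, grows as it is pressed down (m), stop at 0.014. It takes 5 N to start it and 11 N at 0.012, where the shaft is fully home with its collar on the hub's top face; it pushes the shaft up again when the push is released.
- shaft: Keyed steel shaft, 0.19-0.35 kg, hanging upright in its stand; origin at its lower end, axes as shaft_grip. Upwards: round shank 24 mm across, 40 mm long, nose tapered over 6 mm to 17 mm; collar 48 mm across, 8 mm thick; square head. Key 8 mm wide, out to 18 mm from the axis, from 14 mm above the lower end to the collar: the nose enters 14 mm before the key. A lug on the collar marks the key.
- shaft_grip (a point): Point on the axis of the keyed shaft, in its black square grip head, 24 mm above the collar's upper face and 72 mm above the shaft's lower end; z up along the axis, +x towards the key. Head 30 x 30 mm (sides along x and y), 44 mm tall. At the start about 82 mm above the bench, +x within 0.7 rad of the robot's. Fully home it is 32 mm above hub_mouth, +x axes agreeing (play about 0.1 rad).
- stand: Grey block 70 x 70 mm, 50 mm tall, fixed to the bench, with a round hole 41 mm across down its middle in which the shaft hangs loosely by its collar. Origin: centre of its underside.
- scraper: The scraper block as a solid, origin at the centre of its underside, 46 mm below scraper_grip; same axes.
- scraper_grip (a point): White plastic scraper block, 0.15 kg, standing on the bench: foot 110 mm (x) x 26 mm (y) x 28 mm tall, with a handle ridge 60 mm (x) x 20 mm (y) and 36 mm tall on top of it, 64 mm in all. This point is the centre of the ridge, 46 mm above the underside. Its x is within 0.5 rad of the robot's x.
- chip0_center (a point): Loose lump of hard embedding wax on the deck (first of three), about 28 mm across and 15 mm tall, 10 g; this point is its middle.
- chip1_center (a point): Loose lump of hard embedding wax on the deck (second of three), about 28 mm across and 15 mm tall, 10 g; this point is its middle.
- chip2_center (a point): Loose lump of hard embedding wax on the deck (third of three), about 28 mm across and 15 mm tall, 10 g; this point is its middle.
- chip0: The same wax lump as a solid, origin at the centre of its underside.
- chip1: The same wax lump as a solid, origin at the centre of its underside.
- chip2: The same wax lump as a solid, origin at the centre of its underside.
- cassettes: Bystander, to be left alone: box-shaped stack of white tissue cassettes, 42 x 30 x 36 mm. Origin: centre of its underside.
- reagent: Bystander, to be left alone: amber glass bottle, 48 mm across, 95 mm tall. Origin: centre of its underside.
- slide_box: Bystander, to be left alone: cardboard slide box, 85 x 35 x 34 mm. Origin: centre of its underside.
- spare_bush: Bystander, to be left alone: spare plain steel bush (a short tube), 44 mm across, 25 mm tall. Origin: centre of its underside.
- beaker: Bystander, to be left alone: glass beaker, 64 mm across, 80 mm tall. Origin: centre of its underside.
- mug: Bystander, to be left alone: steel mug, 80 mm across, 95 mm tall. Origin: centre of its underside.
- brush: Bystander, to be left alone: small brush lying flat, 130 mm long. Origin: in its middle.
Things that resemble listed ones, but are neither listed nor needed, are in the scene too. Leave any green look-alike of the shaft alone. Of the things that look like the scraper, the smaller one is meant.

How it is judged:
By the outcome, as a careful person would: the job done as asked, in the order asked, and still so for the second after the job is handed in, while the arm keeps its last pose, push and grip.
It also fails if it takes over 64 s, if anything falls off the work surface, if the arm or the gripper's body presses on something with over 40 N, if the wrist force passes 120 N, or if a joint passes its speed limit or range.

## Working session

There is one attempt and no reset: what is moved stays moved. The work goes in short steps, Python scripts to look and compute and a tool call to move; the robot and the scene stay as the last step left them, time stands still between calls to the robot, and variables do not carry over. Pictures are saved under pics/ and viewed, and the job is handed in when it is done.

Besides the shell and the picture viewer there is one more tool, called after "Call:" as name(argument=value, ...), one argument or row to a line, values as JSON. play_rows: Moves the arm, as the interface text tells. Its arguments: {"type":"object","properties":{"travel":{"type":"array","items":{"type":"array","items":{"type":"number"}}},"angular":{"type":"array","items":{"type":"array","items":{"type":"number"}}},"claw":{"type":"number"}},"required":["travel","angular"]}

```bash
ls; mkdir -p pics
python3 - <<'E'
from rig import status, optics
import cv2
print(status.get_state())
for n in ["scene","top","wrist"]:
    c=optics.capture(n)
    cv2.imwrite(f"pics/{n}0.png",c["image"][:,:,::-1])
    print(n,{k:v for k,v in c.items() if k!="image"})
E
```

```text
pics
{'time_s': 0.0, 'qpos': array([-5.03008853e+01,  2.05932014e+01,  6.33565699e-01, -2.07731388e-02,
       -7.01352489e+01, -1.65068634e+01]), 'dq': array([ 0.02337628, -0.09807579,  0.09311013, -0.0582852 , -0.04013796,
       -0.05475031]), 'joint_torque': array([ 1.02642527e-03, -5.82721782e+01,  2.93051291e+01,  6.99727848e+00,
        6.74785028e-03, -1.34798138e-04]), 'position': array([ 265.62786339, -620.03986689,  244.59908577]), 'eef_rot': array([[-3.93703427e-01,  9.19237172e-01, -7.95438594e-04],
       [ 9.19235973e-01,  3.93704204e-01,  1.49196948e-03],
       [ 1.68464133e-03, -1.43802272e-04, -9.99998571e-01]]), 'contact_force': array([-0.68291256,  0.40573189, -0.4000381 ]), 'moment': array([-0.03564284,  0.00730732,  0.03306665]), 'grip_width': 87.34568105509558}
scene {'vertical_fov': 45.989449731365625, 'cx': 325.59301055202224, 'cy': 240.78963072584, 'position': array([1039.54916917,  823.22389574,  993.37887589]), 'attitude': array([[-0.86866216, -0.32524609,  0.37368574],
       [ 0.49495583, -0.60189338,  0.62669218],
       [ 0.02108979,  0.72934172,  0.68382445]])}
top {'vertical_fov': 47.83035176348375, 'cx': 323.82227363271153, 'cy': 236.19748817609036, 'position': array([ 488.38375637,   -8.16038739, 1625.21531802]), 'attitude': array([[ 0.02084447,  0.99881837, -0.04390191],
       [-0.99977994,  0.02092812,  0.00144648],
       [ 0.00236355,  0.0438621 ,  0.9990348 ]])}
wrist {'vertical_fov': 69.19433076820818, 'cx': 321.0003837226864, 'cy': 243.32406355611536, 'position': array([ 201.33146584, -646.85609117,  384.69557858]), 'attitude': array([[-0.39304985, -0.88731786, -0.24120287],
       [ 0.91951572, -0.3788202 , -0.10481462],
       [ 0.00163137, -0.2629872 ,  0.96479794]])}
```

View pics/top0.png

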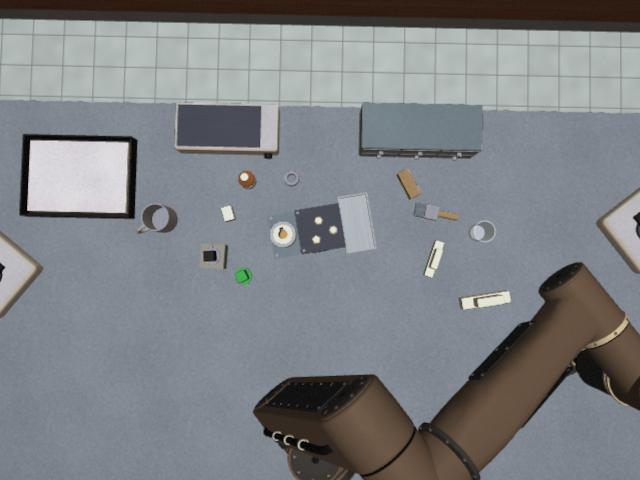

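View pics/scene0.png

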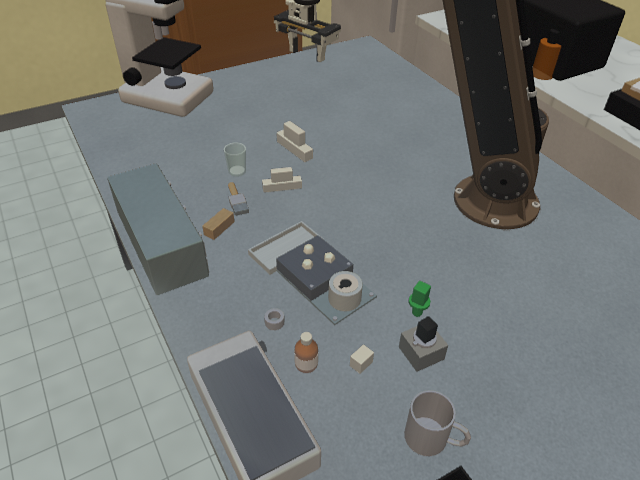

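View pics/wrist0.png

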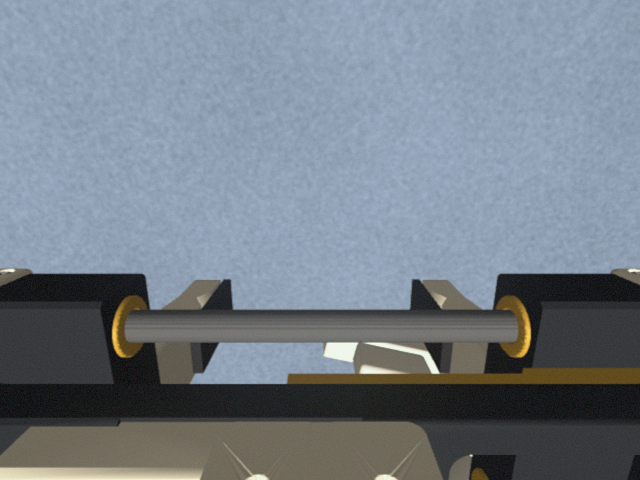

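```bash
cat > h.py <<'E'
import numpy as np, cv2, pickle, os
from rig import status, optics
def cap(name, fn):
    c=optics.capture(name); cv2.imwrite(f"pics/{fn}.png",c["image"][:,:,::-1]); pickle.dump(c,open(f"pics/{fn}.pkl","wb")); return c
def load(fn): return pickle.load(open(f"pics/{fn}.pkl","rb"))
def foc(c): return 240/np.tan(np.radians(c["vertical_fov"]/2))
def ray(c,u,v):
    f=foc(c); d=np.array([(u-c["cx"])/f,-(v-c["cy"])/f,-1.0]); return c["attitude"]@d
def at(c,u,v,z):
    d=ray(c,u,v); p=c["position"]; return p+d*(z-p[2])/d[2]
def proj(c,P):
    q=c["attitude"].T@(np.asarray(P,float)-c["position"]); f=foc(c)
    return np.array([c["cx"]+f*q[0]/-q[2], c["cy"]-f*q[1]/-q[2]])
def crop(fn,u0,v0,w,h,s,out):
    im=cv2.imread(f"pics/{fn}.png")[v0:v0+h,u0:u0+w]
    im=cv2.resize(im,None,fx=s,fy=s,interpolation=cv2.INTER_CUBIC)
    cv2.imwrite(f"pics/{out}.png",im)
E
python3 - <<'E'
from h import *
import pickle
cap("top","top1"); cap("scene","scene1")
crop("top1",190,150,320,170,2.5,"c1")
crop("scene1",230,110,260,180,3,"c2")
crop("scene1",240,220,240,190,3,"c3")
E
```

```text
(no output)
```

View pics/c1.png

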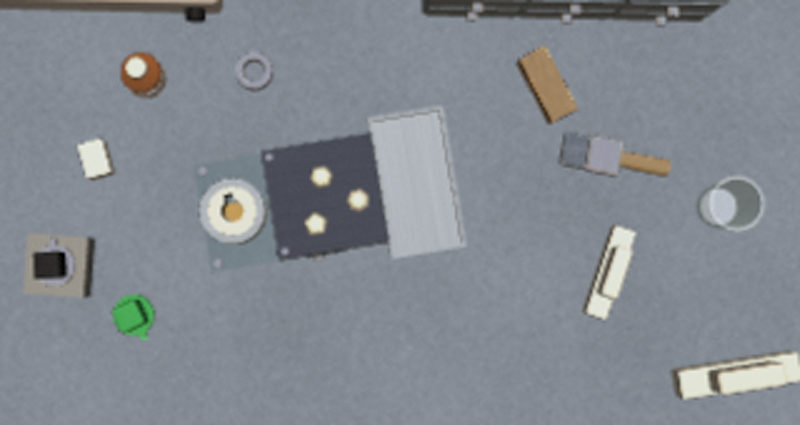

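View pics/c2.png

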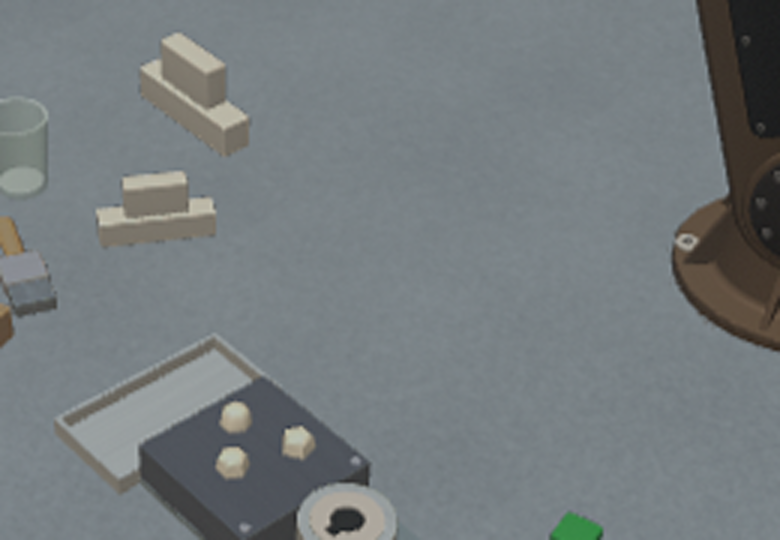

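View pics/c3.png

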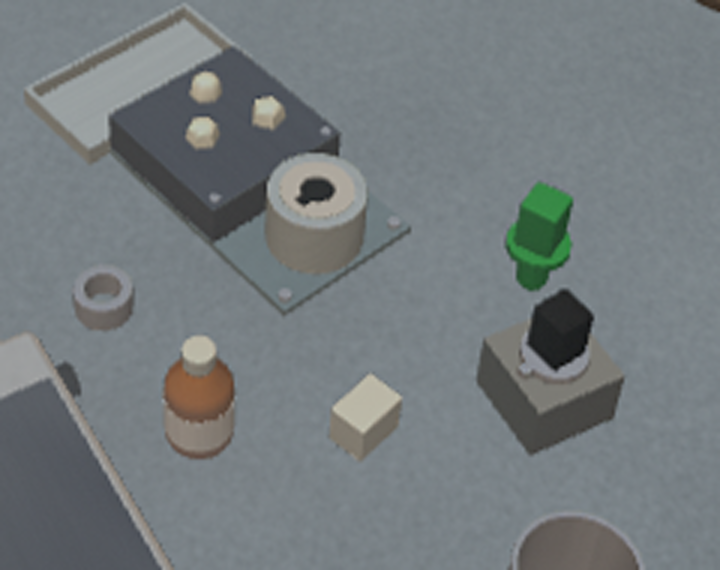

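Run:
```python
from h import *
crop("top1",415,230,105,85,7,"d1")
crop("scene1",255,155,60,45,12,"d2")
```

```text
(no output)
```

View pics/d1.png

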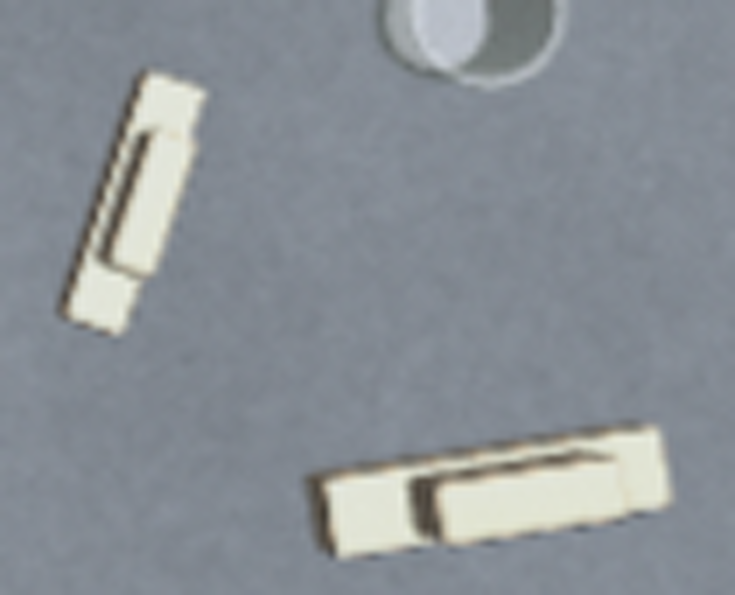

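View pics/d2.png

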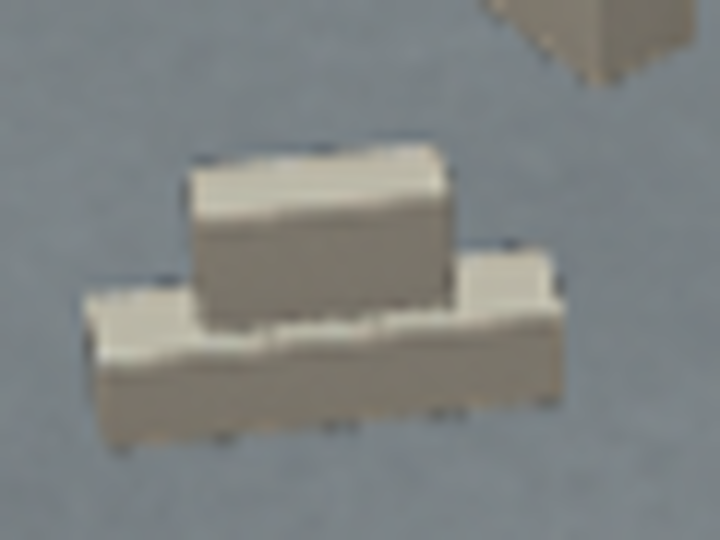

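Run:
```python
from h import *
t=load("top1"); s=load("scene1")
def full(p,u0,v0,k): return [(u0+(a+.5)/k-.5, v0+(b+.5)/k-.5) for a,b in p]
for nm,c,pts,u0,v0,k,z in [("top foot",t,[(148,72),(205,92),(125,335),(68,318)],415,230,7,28),("top ridge",t,[(152,128),(195,145),(153,276),(110,262)],415,230,7,64),
  ("scene ridge",s,[(192,172),(435,147),(447,193),(197,218)],255,155,12,64),("scene foot",s,[(90,300),(548,252),(562,312),(100,360)],255,155,12,28),
  ("bigscr foot",t,[(330,480),(655,428),(670,505),(338,555)],415,230,7,40)]:
    P=np.array([at(c,u,v,z)[:2] for u,v in full(pts,u0,v0,k)])
    print(nm,P.mean(0).round(1)); print(P.round(1).tolist())
```

```text
top foot [ 498.9 -337.1]
[[554.7, -341.2], [546.7, -365.4], [443.7, -332.9], [450.4, -308.8]]
top ridge [ 499.3 -336.2]
[[530.1, -335.6], [523.5, -353.5], [469.2, -336.8], [474.6, -319.0]]
scene ridge [ 497.9 -336.9]
[[521.7, -354.2], [467.8, -336.6], [473.5, -319.3], [528.4, -337.5]]
scene foot [ 496.9 -337.2]
[[544.6, -365.2], [441.3, -331.4], [449.3, -309.1], [552.3, -343.2]]
bigscr foot [ 382.  -486.9]
[[385.5, -416.6], [409.9, -552.1], [378.1, -558.6], [354.5, -420.3]]
```

Run:
```python
from h import *
crop("top1",263,185,120,78,6.5,"e1")
crop("scene1",245,215,140,110,5.6,"e2")
crop("top1",190,235,80,60,9,"e3")
crop("scene1",390,275,70,100,6,"e4")
```

```text
(no output)
```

View pics/e1.png

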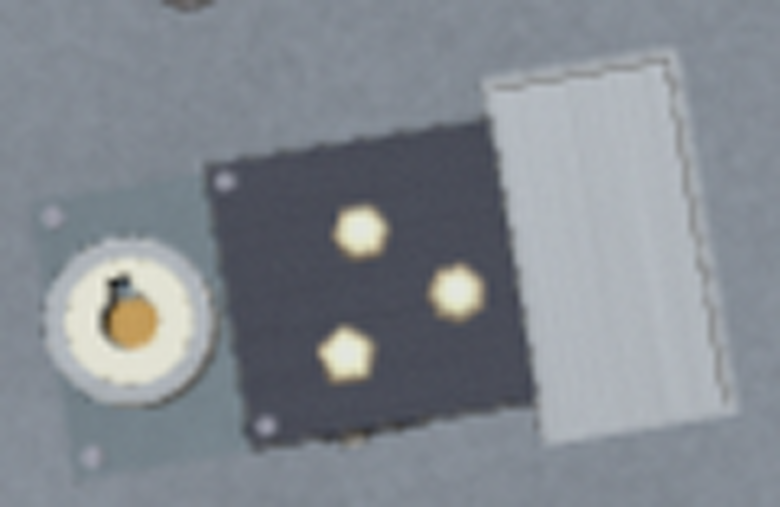

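View pics/e2.png

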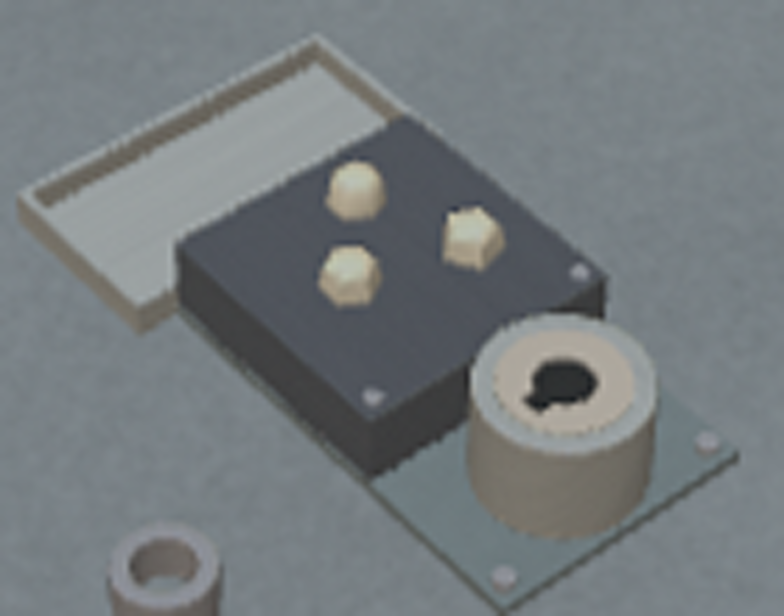

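View pics/e3.png

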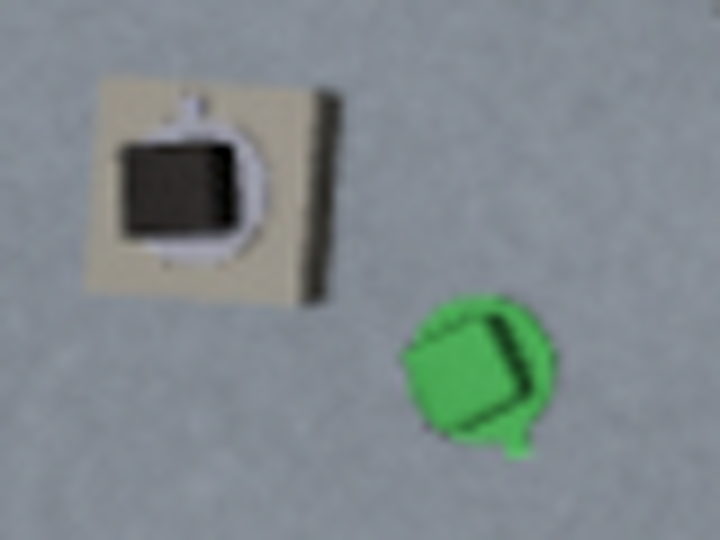

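View pics/e4.png

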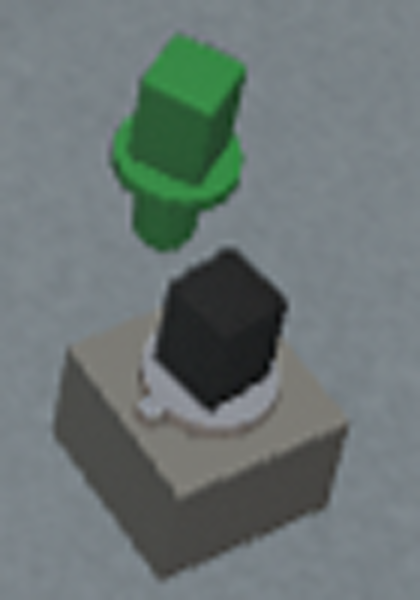

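Run:
```python
from h import *
t=load("top1"); s=load("scene1")
def W(c,pts,u0,v0,k,z): return np.array([at(c,u0+(a+.5)/k-.5, v0+(b+.5)/k-.5,z)[:2] for a,b in pts])
T=(263,185,6.5);S=(245,215,5.6);T3=(190,235,9);S4=(390,275,6)
d=W(t,[(207,163),(490,120),(538,405),(248,450)],*T,45);print("deck top",d.mean(0),d.round(1).tolist())
d2=W(s,[(405,117),(180,245),(372,415),(605,282)],*S,45);print("deck scene",d2.mean(0),d2.round(1).tolist())
print("hub top",W(t,[(130,321),(118,283)],*T,60),"scene",W(s,[(563,384),(532,402)],*S,60), "bore scene",W(s,[(565,382)],*S,60))
print("chips top",W(t,[(360,231),(457,292),(347,353)],*T,54)); print("chips scene",W(s,[(356,188),(350,276),(473,239)],*S,54))
print("tray top",W(t,[(483,78),(677,48),(740,412),(545,445)],*T,18).round(1).tolist()); print("tray scene far",W(s,[(318,37),(20,200),(142,330)],*S,18).round(1).tolist())
h=W(t,[(121,145),(208,142),(212,236),(124,238)],*T3,102);print("head top",h.mean(0),h.round(1).tolist())
h=W(s,[(230,248),(287,303),(235,335),(172,283)],*S4,102);print("head scene",h.mean(0),h.round(1).tolist())
print("stand top",W(t,[(102,78),(320,92),(305,305),(85,290)],*T3,50).round(1).tolist()); st=W(s,[(68,350),(178,497),(348,425)],*S4,50); print("stand scene",st.round(1).tolist(),(st[0]+st[2])/2)
print("collar top/lug",W(t,[(197,192),(190,100)],*T3,58),W(s,[(210,372),(150,406)],*S4,58))
```

```text
deck top [580.66336046   2.32717901] [[633.8, 77.3], [655.9, -49.8], [527.9, -73.9], [505.0, 55.8]]
deck scene [579.60672371   2.65632428] [[530.7, -72.8], [653.2, -48.2], [628.1, 75.3], [506.5, 56.4]]
hub top [[561.14251123 109.08361523]
 [577.97689421 114.83839378]] scene [[559.63932267 109.01917999]
 [575.47291837 111.41636724]] bore scene [[558.37634617 108.47461276]]
chips top [[603.90173038   7.59039422]
 [577.47047568 -36.37372957]
 [549.13873029  12.23431857]]
chips scene [[575.70581969 -35.10537087]
 [602.94116048  10.05601818]
 [547.13775685  15.52749129]]
tray top [[678.1, -47.0], [693.8, -135.7], [527.3, -167.4], [510.4, -78.6]]
tray scene far [[525.2, -165.9], [691.7, -131.7], [678.7, -34.9]]
head top [493.65353728 313.95823229] [[507.5, 328.5], [509.0, 301.4], [479.7, 299.3], [478.5, 326.7]]
head scene [491.27640091 313.9632248 ] [[480.0, 298.7], [477.6, 326.7], [501.1, 329.1], [506.3, 301.4]]
stand top [[529.7, 346.8], [526.6, 276.2], [457.8, 279.1], [461.1, 350.2]]
stand scene [[524.8, 277.4], [528.0, 345.6], [459.2, 349.8]] [492.01017323 313.63685091]
collar top/lug [[493.44366769 313.3703072 ]
 [522.95863312 316.5059551 ]] [[491.77836074 313.31651529]
 [518.42852938 315.00671858]]
```

Scraper candidates in the top view are a small white block at (434,259), foot about 108 mm, and a large one at (486,300), about 137 mm. I choose the small one. For the shaft, the black head in the grey stand at (210,256) is the real one and the green one at (243,276) is the look-alike. Next I'll hover over the small scraper.

Call:
play_rows(
  travel=[
    [10,12,-5],
    [35,42,-18],
    [65,80,-33],
    [97,118,-48],
    [129,157,-64],
    [161,196,-80],
    [190,232,-94],
    [214,261,-106],
    [228,278,-113],
    [232.7,283.4,-115],
    [232.7,283.4,-115],
  ],
  angular=[
    [0,0,-2],
    [0,0,-7],
    [0,0,-12],
    [0,0,-17],
    [0,0,-22],
    [0,0,-27],
    [0,0,-32],
    [0,0,-36],
    [0,0,-39],
    [0,0,-40.8],
    [0,0,-40.8],
  ],
  claw=60,
)

```text
time_s: 1.35
position: [499.1, -335.8, 130.0]
eef_rot: [[0.301, 0.954, -0.001], [0.954, -0.301, 0.0], [0.0, -0.001, -1.0]]
contact_force: [-0.6, -0.3, -0.3]
grip_width: 60.0
```

Run:
```python
from h import *
s=status.get_state(); print(s["time_s"],s["position"],s["eef_rot"].round(4).tolist(),s["contact_force"],s["grip_width"])
cap("wrist","w1")
```

```text
1.35 [ 499.13903197 -335.8370078   129.98054056] [[0.3009, 0.9537, -0.0009], [0.9537, -0.3009, 0.0003], [0.0001, -0.001, -1.0]] [-0.58427497 -0.32182137 -0.31362033] 60.03858396108541
```

View pics/w1.png

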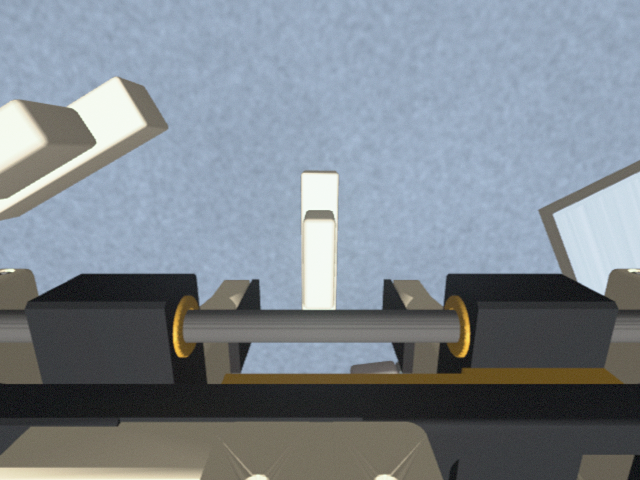

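The view shows the small scraper upright at columns 302-338, its ridge centred at column about 319 between the fingers, and aligned. I'll check its position along the ridge.

Run:
```python
from h import *
c=load("w1")
for u,v,z in [(302,172,28),(338,172,28),(304,218,64),(334,218,64),(304,308,64),(335,308,64),(320,172,28),(319,218,64)]: print(u,v,at(c,u,v,z)[:2].round(1))
a=np.radians(-17.6);ax=np.array([np.cos(a),np.sin(a)])
print("foot end->center",at(c,320,172,28)[:2]+55*ax,"ridge end",at(c,319,214,64)[:2]+30*ax)
```

```text
302 172 [ 443.1 -330.3]
338 172 [ 450.5 -306.9]
304 218 [ 467.6 -335.2]
334 218 [ 473.1 -318. ]
304 308 [ 523.8 -353.8]
335 308 [ 529.8 -334.7]
320 172 [ 446.8 -318.6]
319 218 [ 470.4 -326.6]
foot end->center [ 499.21636933 -335.21758303] ridge end [ 496.64006191 -334.93952625]
```

Call:
play_rows(
  travel=[
    [0,0.5,-15],
    [0,0.5,-45],
    [0,0.5,-68],
    [0,0.5,-78],
    [0,0.5,-80],
    [0,0.5,-80],
  ],
  angular=[
    [0,0,0],
    [0,0,0],
    [0,0,0],
    [0,0,0],
    [0,0,0],
    [0,0,0],
  ],
)

```text
time_s: 2.0
position: [498.7, -337.1, 51.2]
eef_rot: [[0.303, 0.953, 0.0], [0.953, -0.303, -0.0], [-0.0, 0.001, -1.0]]
contact_force: [-0.2, 0.2, -0.5]
grip_width: 59.9
```

Call:
play_rows(
  travel=[
    [0,0,0],
    [0,0,0],
    [0,0,0],
    [0,0,0],
    [0,0,0],
  ],
  angular=[
    [0,0,0],
    [0,0,0],
    [0,0,0],
    [0,0,0],
    [0,0,0],
  ],
  claw=10,
)

```text
time_s: 2.5
position: [498.7, -336.5, 50.8]
eef_rot: [[0.302, 0.953, 0.0], [0.953, -0.302, -0.0], [0.0, 0.0, -1.0]]
contact_force: [0.7, -0.4, 0.2]
grip_width: 25.5
```

Call:
play_rows(
  travel=[
    [0,0,0],
    [0,0,0],
    [0,0,0],
  ],
  angular=[
    [0,0,0],
    [0,0,0],
    [0,0,0],
  ],
)

```text
time_s: 2.8
position: [498.5, -336.5, 50.6]
eef_rot: [[0.302, 0.953, -0.0], [0.953, -0.302, 0.0], [0.0, -0.0, -1.0]]
contact_force: [0.1, 0.3, 1.1]
grip_width: 20.0
```

Call:
play_rows(
  travel=[
    [0,0,12],
    [0,0,40],
    [3,15,70],
    [8,45,92],
    [16,88,99],
    [24,133,99],
    [32,178,99],
    [40,223,99],
    [48,268,99],
    [56,312,99],
    [63,350,99],
    [68,376,99],
    [69.9,386.7,99],
    [69.9,386.7,99],
    [69.9,386.7,99],
  ],
  angular=[
    [0,0,0],
    [0,0,0],
    [0,0,1],
    [0,0,3],
    [0,0,6],
    [0,0,9],
    [0,0,12],
    [0,0,15],
    [0,0,18],
    [0,0,21],
    [0,0,24],
    [0,0,26.5],
    [0,0,27.8],
    [0,0,27.8],
    [0,0,27.8],
  ],
)

```text
time_s: 4.3
position: [568.0, 49.7, 149.7]
eef_rot: [[-0.176, 0.984, -0.0], [0.984, 0.176, -0.0], [-0.0, -0.0, -1.0]]
contact_force: [0.3, -0.1, -2.0]
grip_width: 20.4
```

Run:
```python
from h import *
s=status.get_state(); print(s["time_s"],s["position"],s["eef_rot"].round(4).tolist(),s["contact_force"],s["grip_width"])
c=cap("wrist","w2"); d=cap("scene","s2"); crop("s2",230,130,230,200,3.2,"s2c")
```

```text
4.3 [568.03406396  49.66024217 149.69139553] [[-0.1763, 0.9843, -0.0005], [0.9843, 0.1763, -0.0001], [-0.0, -0.0005, -1.0]] [ 0.33120469 -0.10283833 -1.96617785] 20.414703759154047
```

View pics/w2.png

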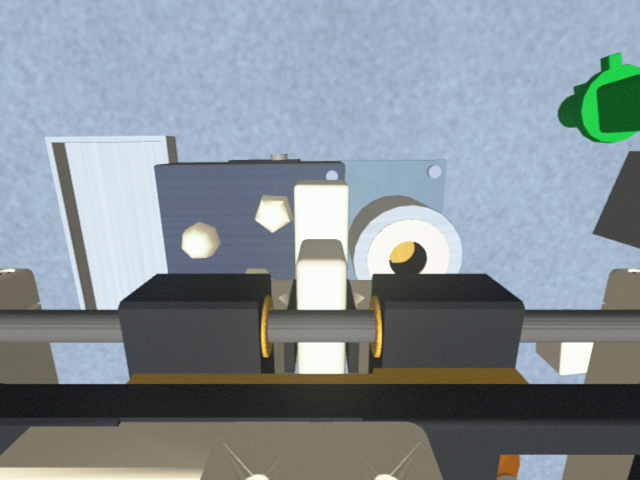

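View pics/s2c.png

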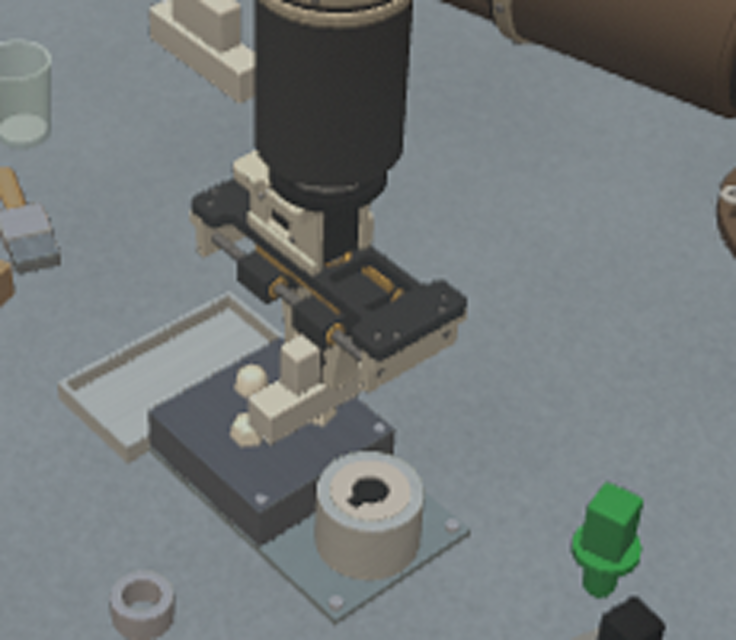

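Wrist view: the scraper is held aligned with the deck. The round chip is at (201,241), the pentagon chip at (273,213), deck corners at about (157,165) and (345,163), and the hub bore at (405,257).

Run:
```python
from h import *
c=load("w2"); a=np.radians(10.2);R=np.array([[np.cos(a),-np.sin(a)],[np.sin(a),np.cos(a)]])
def D(u,v,z):
    p=at(c,u,v,z)[:2]; return p.round(1),(R.T@(p-[580,2.5])).round(1)
for n,u,v,z in [("corner -y",157,165,45),("corner +y",345,163,45),("corner -y bot",168,278,45),("chip r",201,241,54),("pent",273,213,54),("pent right",291,213,50),("pent bottom",275,232,45),("scr foot front L",295,183,128),("hub l",354,255,60),("hub r",462,255,60)]: print(n,*D(u,v,z))
s=status.get_state(); print(R.T@(s["position"][:2]-[580,2.5]))
```

```text
corner -y [529.5 -70.5] [-62.6 -62.9]
corner +y [505.6  56.4] [-63.7  66.2]
corner -y bot [611.3 -57.9] [ 20.1 -65. ]
chip r [575.3 -33.3] [-10.9 -34.4]
pent [546.8  13.6] [-30.7  16.8]
pent right [545.4  25.5] [-30.   28.8]
pent bottom [562.1  16. ] [-15.2  16.4]
scr foot front L [516.2  29.4] [-58.   37.8]
hub l [564.9  73.4] [-2.4 72.4]
hub r [551.8 146.8] [ -2.2 147. ]
[-3.51010933 47.9425691 ]
```

Call:
play_rows(
  travel=[
    [0,0.5,-12],
    [0,0.5,-34],
    [0,0.5,-47],
    [0,0.5,-51.5],
    [0,0.5,-52.3],
    [0,0.5,-52.3],
  ],
  angular=[
    [0,0,0],
    [0,0,0],
    [0,0,0],
    [0,0,0],
    [0,0,0],
    [0,0,0],
  ],
)

```text
time_s: 5.0
position: [568.8, 50.6, 97.5]
eef_rot: [[-0.177, 0.984, 0.0], [0.984, 0.177, -0.0], [-0.0, 0.0, -1.0]]
contact_force: [0.5, -0.0, -1.2]
grip_width: 20.2
```

Run:
```python
from h import *
s=status.get_state(); print(s["time_s"],s["position"],s["contact_force"],s["grip_width"])
c=cap("wrist","w3"); d=cap("scene","s3"); crop("s3",260,200,130,110,5,"s3c")
```

```text
5.0 [568.7982703   50.61417186  97.54257282] [ 0.46528417 -0.01936401 -1.24459852] 20.17448631654002
```

View pics/s3c.png

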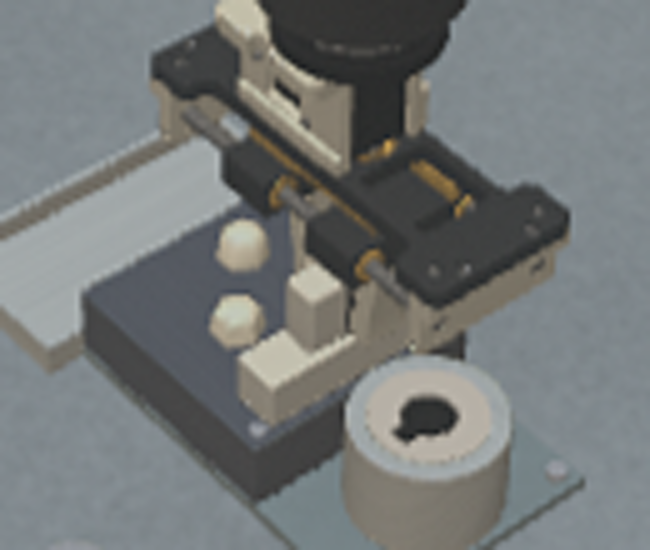

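View pics/w3.png

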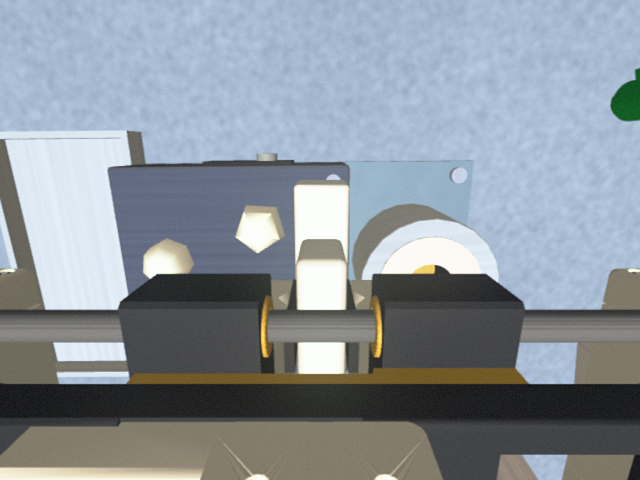

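Call:
play_rows(
  travel=[
    [0.5,-3,-0.5],
    [1.8,-10,-0.5],
    [3.9,-21.6,-0.5],
    [6,-33.5,-0.5],
    [8.2,-45.3,-0.5],
    [10.3,-57,-0.5],
    [12.4,-69,-0.5],
    [14.5,-80.7,-0.5],
    [16.6,-92.5,-0.5],
    [18.8,-104.3,-0.5],
    [20.9,-116,-0.5],
    [22.3,-124,-0.5],
    [23,-128,-0.5],
    [23,-128,-0.5],
    [23,-128,-0.5],
  ],
  angular=[
    [0,0,0],
    [0,0,0],
    [0,0,0],
    [0,0,0],
    [0,0,0],
    [0,0,0],
    [0,0,0],
    [0,0,0],
    [0,0,0],
    [0,0,0],
    [0,0,0],
    [0,0,0],
    [0,0,0],
    [0,0,0],
    [0,0,0],
  ],
)

```text
time_s: 6.6
position: [591.4, -77.2, 96.7]
eef_rot: [[-0.177, 0.984, -0.0], [0.984, 0.177, 0.0], [0.0, -0.0, -1.0]]
contact_force: [-0.1, 0.4, -1.7]
grip_width: 19.7
```

Run:
```python
from h import *
s=status.get_state(); print(s["time_s"],s["position"],s["contact_force"],s["grip_width"])
c=cap("wrist","w4"); d=cap("scene","s4"); crop("s4",230,190,160,130,5,"s4c")
```

```text
6.6 [591.36251194 -77.20395762  96.71853679] [-0.10191017  0.43120379 -1.72306743] 19.728641464580814
```

View pics/s4c.png

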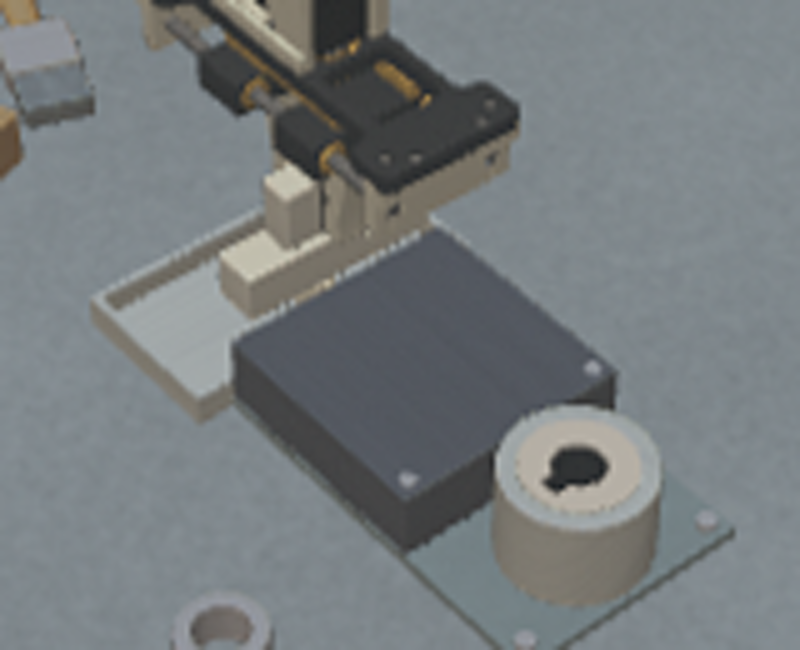

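View pics/w4.png

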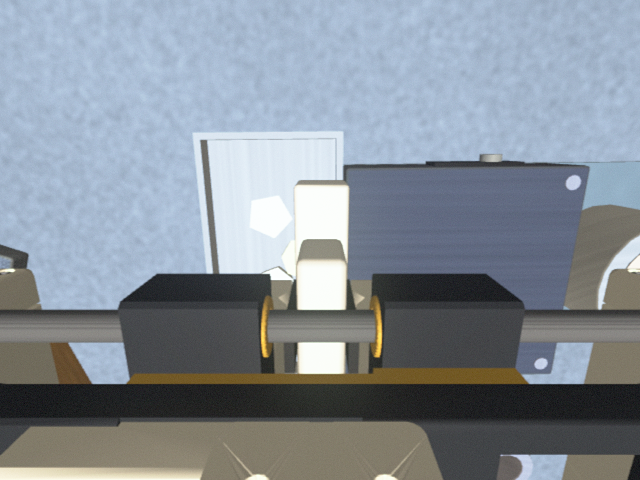

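The deck is clear, and lumps are visible in the tray at (268,215), (290,255) and (277,272). I'll return the scraper to its spot.

Call:
play_rows(
  travel=[
    [0,0,15],
    [-3,-10,38],
    [-12,-35,50],
    [-26,-73,50],
    [-41,-115,50],
    [-56,-157,48],
    [-70,-197,35],
    [-83,-231,14],
    [-90,-252,-10],
    [-92.9,-259.2,-30],
    [-92.9,-259.2,-42],
    [-92.9,-259.2,-45.9],
    [-92.9,-259.2,-45.9],
  ],
  angular=[
    [0,0,0],
    [0,0,-1],
    [0,0,-4],
    [0,0,-8],
    [0,0,-12],
    [0,0,-16],
    [0,0,-20],
    [0,0,-24],
    [0,0,-26.5],
    [0,0,-27.8],
    [0,0,-27.8],
    [0,0,-27.8],
    [0,0,-27.8],
  ],
)

```text
time_s: 8.0
position: [498.8, -336.0, 51.3]
eef_rot: [[0.301, 0.954, -0.0], [0.954, -0.301, -0.0], [-0.0, -0.0, -1.0]]
contact_force: [-0.6, -0.4, -1.8]
grip_width: 19.7
```

Run:
```python
from h import *
s=status.get_state(); print(s["time_s"],s["position"],s["contact_force"],s["grip_width"])
d=cap("top","t5"); crop("t5",263,150,190,150,4,"t5c")
```

```text
8.0 [ 498.79284045 -335.96821764   51.31622975] [-0.56807222 -0.37967157 -1.82919105] 19.69173926852612
```

View pics/t5c.png

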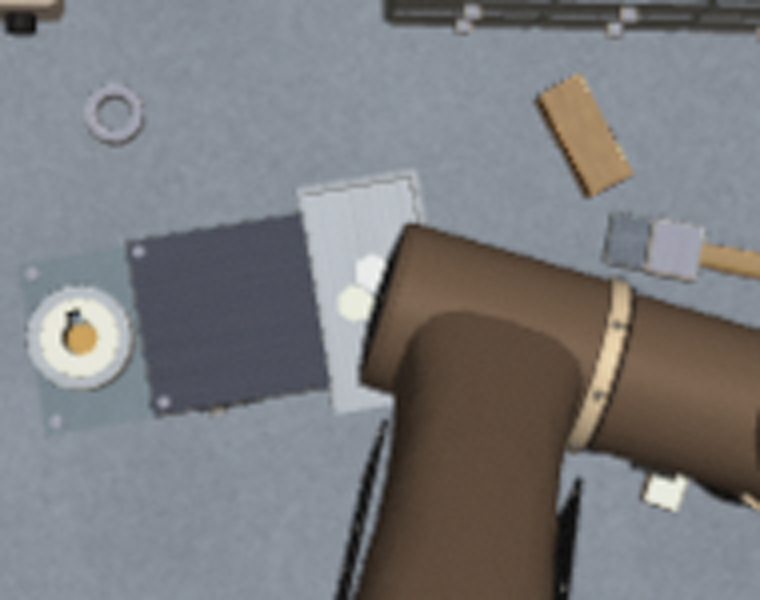

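Call:
play_rows(
  travel=[
    [0,0,-0.3],
    [0,0,-0.3],
    [0,0,-0.3],
  ],
  angular=[
    [0,0,0],
    [0,0,0],
    [0,0,0],
  ],
)

```text
time_s: 8.35
position: [499.0, -336.2, 50.9]
eef_rot: [[0.302, 0.953, 0.001], [0.953, -0.302, -0.0], [0.0, 0.001, -1.0]]
contact_force: [-0.6, -1.0, -2.6]
grip_width: 20.0
```

Call:
play_rows(
  travel=[
    [0,0,0],
    [0,0,0],
    [0,0,0],
    [0,0,0],
  ],
  angular=[
    [0,0,0],
    [0,0,0],
    [0,0,0],
    [0,0,0],
  ],
  claw=50,
)

```text
time_s: 8.75
position: [498.6, -336.6, 50.7]
eef_rot: [[0.303, 0.953, 0.0], [0.953, -0.303, -0.0], [-0.0, 0.0, -1.0]]
contact_force: [-0.9, 0.2, -0.6]
grip_width: 46.1
```

Call:
play_rows(
  travel=[
    [0,0,15],
    [0,0,45],
    [1,5,85],
    [4,30,120],
    [9,70,140],
    [14,112,149],
    [19,155,149],
    [24,198,149],
    [29,241,149],
    [35,284,149],
    [40,327,149],
    [45,370,149],
    [51,412,149],
    [56,450,149],
    [60,480,149],
    [61.5,494,149],
    [61.5,496.5,149],
    [61.5,496.5,149],
    [61.5,496.5,149],
  ],
  angular=[
    [0,0,0],
    [0,0,0],
    [0,0,4],
    [0,0,12],
    [0,0,20],
    [0,0,28],
    [0,0,36],
    [0,0,44],
    [0,0,52],
    [0,0,60],
    [0,0,68],
    [0,0,76],
    [0,0,84],
    [0,0,92],
    [0,0,100],
    [0,0,107],
    [0,0,110.6],
    [0,0,110.6],
    [0,0,110.6],
  ],
  claw=60,
)

```text
time_s: 10.65
position: [559.9, 159.7, 199.5]
eef_rot: [[-0.999, -0.05, -0.0], [-0.05, 0.999, -0.0], [0.0, -0.0, -1.0]]
contact_force: [0.6, 0.3, 0.2]
grip_width: 60.2
```

Run:
```python
from h import *
s=status.get_state(); print(s["time_s"],s["position"],s["eef_rot"].round(4).tolist(),s["contact_force"],s["grip_width"])
c=cap("wrist","w6"); d=cap("top","t6"); crop("t6",380,200,140,110,5,"t6c");cap("scene","s6")
```

```text
10.65 [559.86881604 159.74766253 199.48936055] [[-0.9987, -0.0501, -0.0002], [-0.0501, 0.9987, -0.0001], [0.0002, -0.0001, -1.0]] [0.55989442 0.34399446 0.20121105] 60.22570789189371
```

View pics/w6.png

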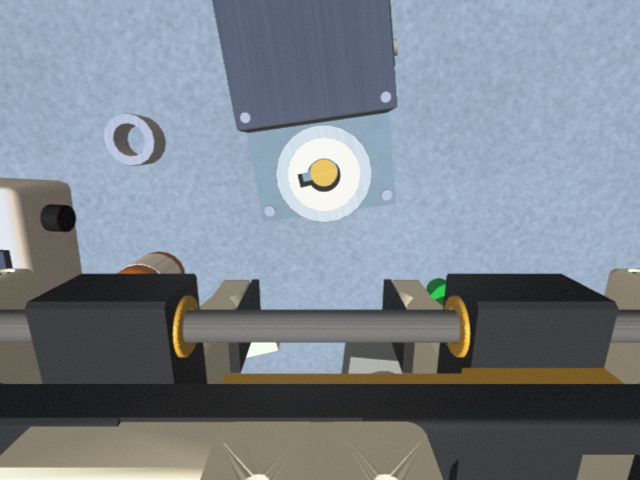

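View pics/t6c.png

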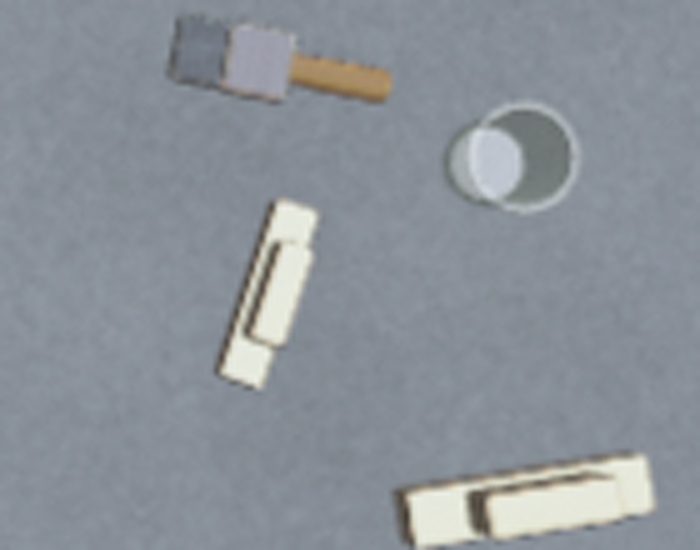

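The scraper is standing back in its place, at crop (268,293). Now I'll zoom on the hub at (324,173) in the wrist view.

Run:
```python
from h import *
crop("w6",270,115,110,110,7,"w6c")
crop("s6",230,210,160,120,5,"s6c")
```

```text
(no output)
```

View pics/w6c.png

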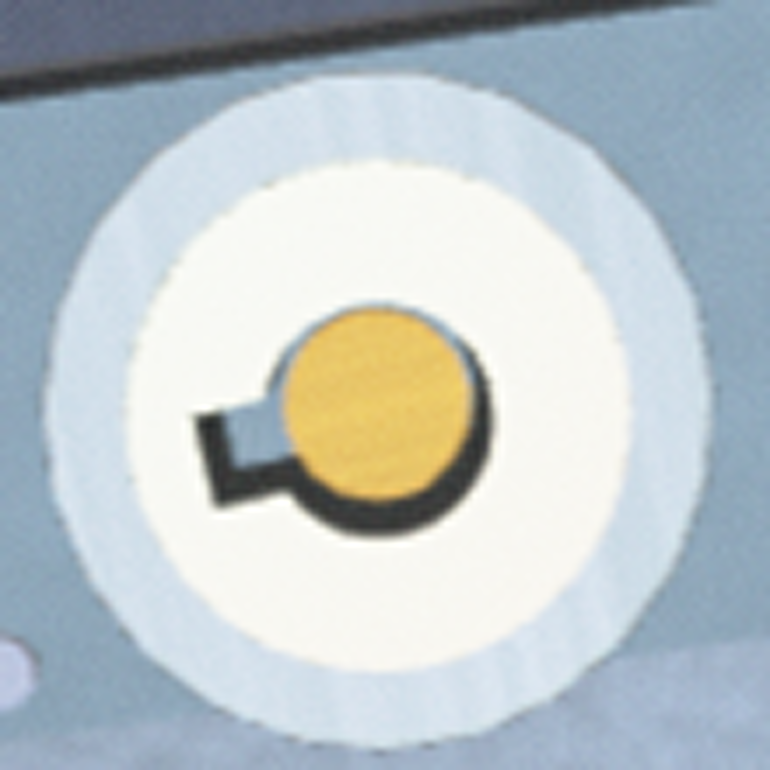

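View pics/s6c.png

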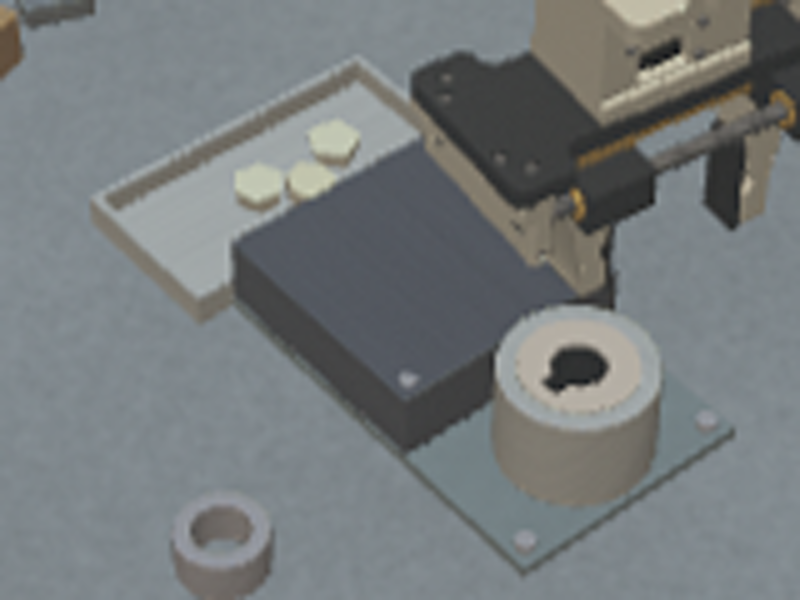

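Run:
```python
from h import *
c=load("w6")
def w(a,b,z=60): return at(c,270+(a+.5)/7-.5,115+(b+.5)/7-.5,z)[:2]
ctr=w(380,418); print("bore",ctr,"face",w(379,415),"outer",w(378,410))
m=(w(195,415)+w(217,507))/2; print("key end",m,m-ctr,np.linalg.norm(m-ctr),np.degrees(np.arctan2(*(m-ctr)[::-1])))
e=w(217,507)-w(195,415); print("end edge normal", np.degrees(np.arctan2(e[1],e[0]))-90)
e=w(195,415)-w(278,392); print("side",np.degrees(np.arctan2(e[1],e[0])))
e=w(217,507)-w(292,488); print("side2",np.degrees(np.arctan2(e[1],e[0])))
print("bore dia",np.linalg.norm(w(268,419)-w(493,419)),np.linalg.norm(w(380,303)-w(380,535)))
```

```text
bore [560.75408974 109.98798631] face [560.8839061 109.6612668] outer [561.02501761 109.11348198]
key end [580.19883518 115.77393125] [19.44474544  5.78594494] 20.287318308603428 16.570809102754335
end edge normal 15.537686447918091
side 17.99967899052505
side2 16.896315848765976
bore dia 25.389843896165182 25.749192698972735
```

Call:
play_rows(
  travel=[
    [-4,12,0],
    [-15,45,0],
    [-29,88,0],
    [-43,131,0],
    [-56,171,0],
    [-64,195,0],
    [-67,204,0],
    [-67,204,0],
  ],
  angular=[
    [0,0,0],
    [0,0,0],
    [0,0,0],
    [0,0,0],
    [0,0,0],
    [0,0,0],
    [0,0,0],
    [0,0,0],
  ],
)

```text
time_s: 11.6
position: [492.4, 365.0, 199.4]
eef_rot: [[-0.999, -0.054, -0.0], [-0.054, 0.999, -0.0], [0.0, -0.0, -1.0]]
contact_force: [-0.9, 0.1, 0.6]
grip_width: 60.2
```

Run:
```python
from h import *
s=status.get_state(); print(s["time_s"],s["position"],s["eef_rot"].round(4).tolist(),s["contact_force"],s["grip_width"])
c=cap("wrist","w7"); crop("w7",240,70,190,180,4,"w7c")
```

```text
11.6 [492.38245259 365.01934299 199.38726219] [[-0.9986, -0.0535, -0.0002], [-0.0535, 0.9986, -0.0001], [0.0002, -0.0001, -1.0]] [-0.93773457  0.07076647  0.56377339] 60.204473452074204
```

View pics/w7.png

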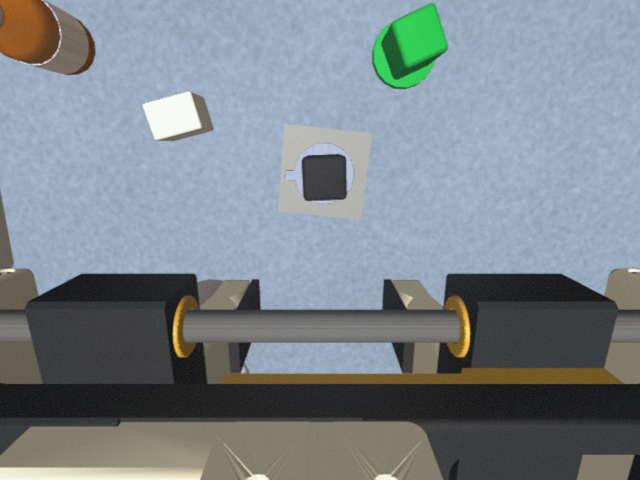

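View pics/w7c.png

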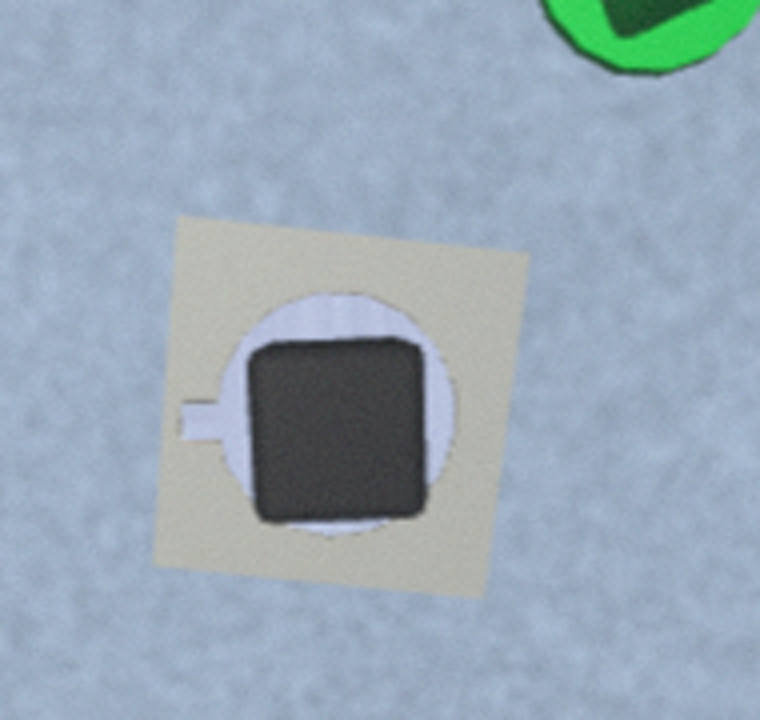

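Run:
```python
from h import *
c=load("w7")
def w(a,b,z): return at(c,240+(a+.5)/4-.5,70+(b+.5)/4-.5,z)[:2]
print("head",w(338,430,102),"collar",w(336,414,58), "collar dia",np.linalg.norm(w(217,414,58)-w(455,414,58)))
L=w(182,421,58); cc=w(336,414,58); print("lug",L,np.degrees(np.arctan2(*(L-cc)[::-1])))
def ang(p,q): e=w(*p,102)-w(*q,102); return np.degrees(np.arctan2(e[1],e[0]))
print("top",ang((255,345),(418,338)),"bot",ang((262,522),(422,515)),"left",ang((259,515),(249,350))-90,"right",ang((427,512),(422,345))-90)
print("lug edges",[w(a,b,58) for a,b in [(182,402),(216,402),(182,440),(222,440)]])
print("size",np.linalg.norm(w(248,430,102)-w(425,430,102)),np.linalg.norm(w(338,340,102)-w(338,519,102)))
st=[w(178,215,50),w(528,255,50),w(482,598,50),w(153,566,50)];print("stand",np.mean(st,0),st)
```

```text
head [493.65667186 314.17858483] collar [493.66312889 314.48654917] collar dia 47.269231710846974
lug [524.17189383 317.46850503] 5.582412523179376
top 5.408869422835509 bot 5.5360894068638515 left 5.7710901816875975 right 5.835083228327704
lug edges [array([524.26707525, 313.76436427]), array([517.53850122, 313.40877129]), array([524.07603797, 321.19889288]), array([516.1039838 , 320.77754849])]
size 29.744711734384165 29.6436221390025
stand [493.7304643  315.05514828] [array([526.76588989, 278.20682079]), array([457.23408156, 282.063157  ]), array([460.6519393 , 351.56048951]), array([530.26994643, 348.39012583])]
```

Call:
play_rows(
  travel=[
    [0.1,-8,-3],
    [0.3,-26,-10],
    [0.6,-42,-25],
    [0.6,-49,-48],
    [0.6,-49.7,-75],
    [0.6,-49.7,-98],
    [0.6,-49.7,-112],
    [0.6,-49.7,-117.5],
    [0.6,-49.7,-117.5],
    [0.6,-49.7,-117.5],
  ],
  angular=[
    [0,0,0.5],
    [0,0,1.5],
    [0,0,2.6],
    [0,0,2.6],
    [0,0,2.6],
    [0,0,2.6],
    [0,0,2.6],
    [0,0,2.6],
    [0,0,2.6],
    [0,0,2.6],
  ],
)

```text
time_s: 12.65
position: [494.2, 313.9, 82.9]
eef_rot: [[-0.995, -0.097, 0.001], [-0.097, 0.995, 0.001], [-0.001, 0.001, -1.0]]
contact_force: [0.3, -0.6, -0.1]
grip_width: 60.2
```

Call:
play_rows(
  travel=[
    [0,0,0],
    [0,0,0],
    [0,0,0],
    [0,0,0],
    [0,0,0],
    [0,0,0],
  ],
  angular=[
    [0,0,0],
    [0,0,0],
    [0,0,0],
    [0,0,0],
    [0,0,0],
    [0,0,0],
  ],
  claw=15,
)

```text
time_s: 13.25
position: [493.5, 314.4, 82.3]
eef_rot: [[-0.995, -0.098, 0.0], [-0.098, 0.995, 0.0], [-0.0, 0.0, -1.0]]
contact_force: [-1.1, -0.7, 2.4]
grip_width: 29.7
```

Call:
play_rows(
  travel=[
    [0,0,5],
    [0,0,20],
    [0,0,45],
    [0,0,68],
    [0,0,79],
    [0,0,80],
  ],
  angular=[
    [0,0,0],
    [0,0,0],
    [0,0,0],
    [0,0,0],
    [0,0,0],
    [0,0,0],
  ],
)

```text
time_s: 13.85
position: [494.1, 314.8, 163.4]
eef_rot: [[-0.995, -0.097, 0.002], [-0.097, 0.995, 0.002], [-0.002, 0.002, -1.0]]
contact_force: [0.0, 0.4, -2.6]
grip_width: 29.7
```

Call:
play_rows(
  travel=[
    [3,-10,0],
    [12,-36,0],
    [25,-76,0],
    [38,-116,0],
    [51,-155,0],
    [61,-186,0],
    [66,-201,0],
    [67.2,-204.5,0],
    [67.2,-204.5,0],
    [67.2,-204.5,0],
    [67.2,-204.5,0],
  ],
  angular=[
    [0,0,0.5],
    [0,0,2],
    [0,0,4],
    [0,0,6],
    [0,0,8],
    [0,0,10],
    [0,0,11.1],
    [0,0,11.1],
    [0,0,11.1],
    [0,0,11.1],
    [0,0,11.1],
  ],
)

```text
time_s: 14.95
position: [560.5, 110.5, 161.8]
eef_rot: [[-0.958, -0.288, -0.0], [-0.288, 0.958, -0.0], [0.0, 0.0, -1.0]]
contact_force: [0.7, 0.4, -2.6]
grip_width: 30.1
```

Run:
```python
from h import *
s=status.get_state(); print(s["time_s"],s["position"],s["eef_rot"].round(4).tolist(),s["contact_force"],s["moment"],s["grip_width"])
c=cap("wrist","w8"); d=cap("scene","s8"); crop("s8",290,190,120,140,5.4,"s8c")
```

```text
14.95 [560.53603484 110.46974289 161.75467474] [[-0.9576, -0.288, -0.0004], [-0.288, 0.9576, -0.0001], [0.0004, 0.0, -1.0]] [ 0.68047458  0.38741222 -2.64416557] [ 0.04308057  0.13140213 -0.00533473] 30.061822750894788
```

View pics/w8.png

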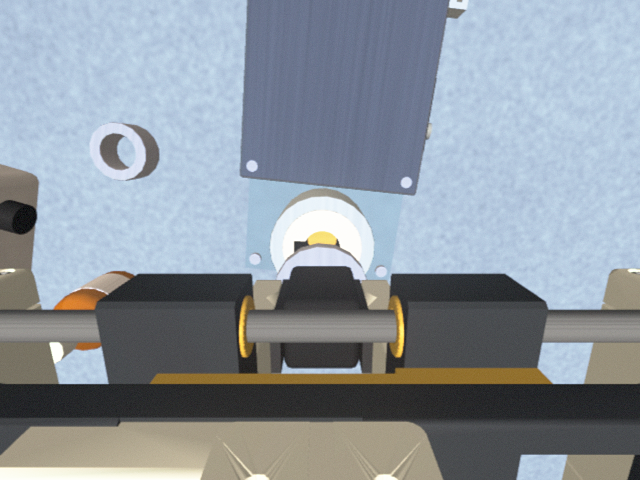

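View pics/s8c.png

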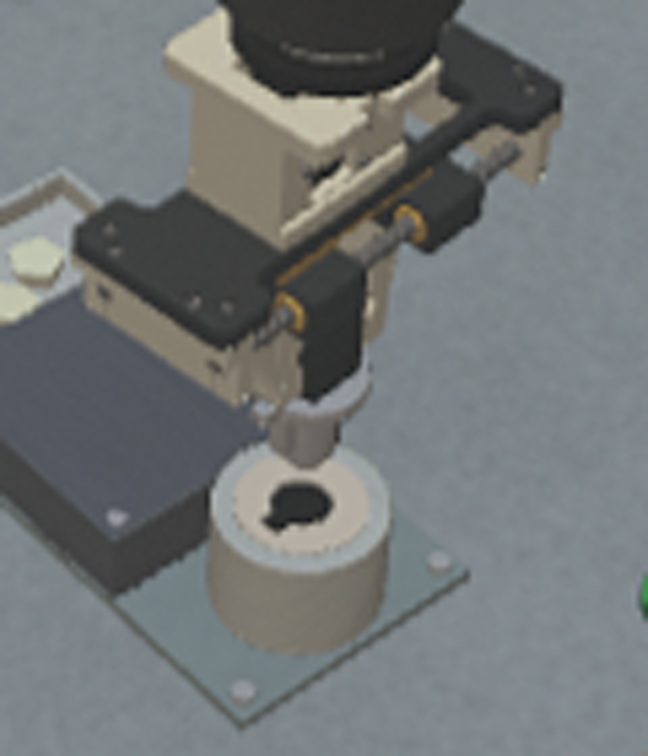

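```bash
cat > ov.py <<'E'
from h import *
def ov(fn,circs,u0,v0,w,h,s,out):
    c=load(fn); im=cv2.imread(f"pics/{fn}.png")[v0:v0+h,u0:u0+w]; im=cv2.resize(im,None,fx=s,fy=s,interpolation=cv2.INTER_CUBIC)
    for (x,y,z,r,col) in circs:
        P=np.array([(proj(c,(x+r*np.cos(t),y+r*np.sin(t),z))-[u0,v0]+.5)*s-.5 for t in np.linspace(0,2*np.pi,60)])
        cv2.polylines(im,[P.round().astype(int)],True,col,1)
    cv2.imwrite(f"pics/{out}.png",im)
E
python3 - <<'E'
from ov import *
x,y=560.54,110.47
ov("s8",[(x,y,89.8,8.5,(0,0,255)),(x,y,95.8,12,(0,255,255)),(x,y,129.8,24,(0,0,255)),(x,y,137.8,24,(0,255,0)),(560.8,109.8,60,13.2,(0,0,255)),(560.8,109.8,60,38,(0,255,0))],310,240,75,80,9,"s8o")
ov("w8",[(560.8,109.8,60,38,(0,255,0)),(560.8,109.8,60,13.2,(0,0,255)),(x,y,137.8,24,(0,0,255))],250,170,150,140,5,"w8o")
E
```

```text
(no output)
```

View pics/s8o.png

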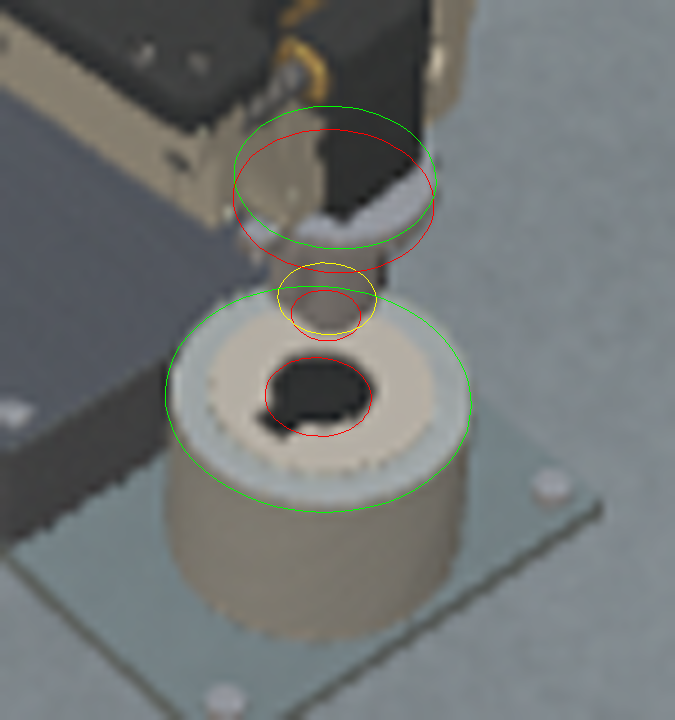

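View pics/w8o.png

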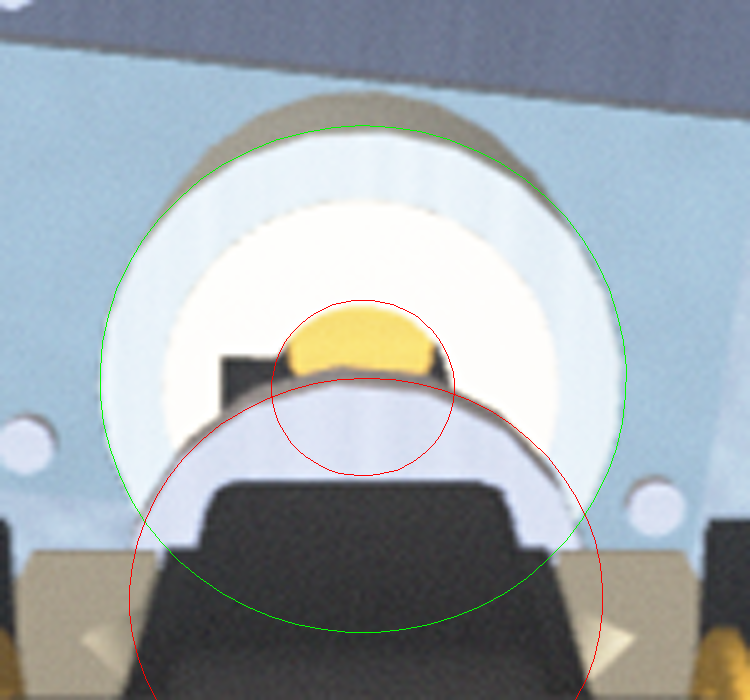

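Run:
```python
from h import *
crop("s8",325,250,40,42,16,"s8d")
```

```text
(no output)
```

View pics/s8d.png

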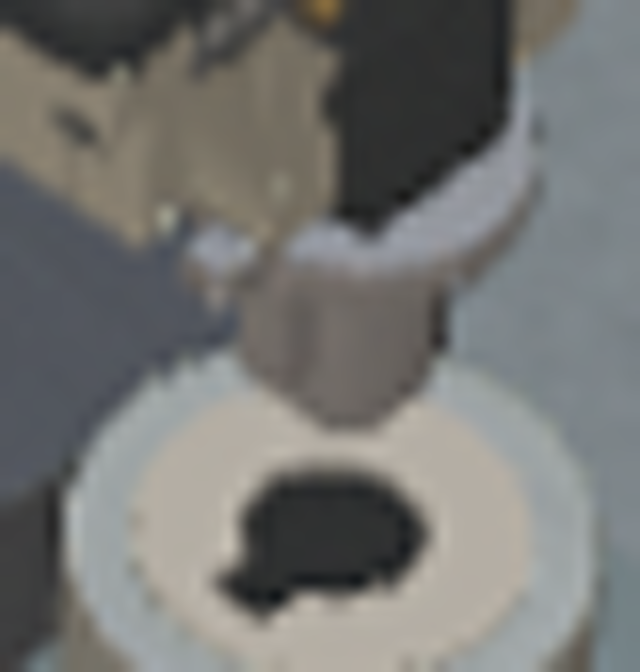

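Call:
play_rows(
  travel=[
    [0,0,-8],
    [0,0,-20],
    [0,0,-28],
    [0,0,-34],
    [0,0,-38],
    [0,0,-41],
    [0,0,-41],
  ],
  angular=[
    [0,0,0],
    [0,0,0],
    [0,0,0],
    [0,0,0],
    [0,0,0],
    [0,0,0],
    [0,0,0],
  ],
)

```text
time_s: 15.75
position: [560.7, 109.7, 120.7]
eef_rot: [[-0.958, -0.287, -0.0], [-0.287, 0.958, -0.0], [0.001, -0.0, -1.0]]
contact_force: [0.8, 0.4, -2.9]
grip_width: 30.1
```

Run:
```python
from ov import *
s=status.get_state(); print(s["time_s"],s["position"],s["eef_rot"].round(4).tolist(),s["contact_force"],s["moment"],s["grip_width"])
c=cap("wrist","w9"); d=cap("scene","s9"); crop("s9",315,240,60,70,10,"s9c"); crop("w9",250,150,150,160,5,"w9c")
```

```text
15.75 [560.716492   109.67427613 120.67202003] [[-0.9579, -0.2872, -0.0005], [-0.2872, 0.9579, -0.0003], [0.0005, -0.0001, -1.0]] [ 0.7735926   0.4177881  -2.92040684] [0.00322522 0.16890081 0.03575103] 30.081384563835453
```

View pics/s9c.png

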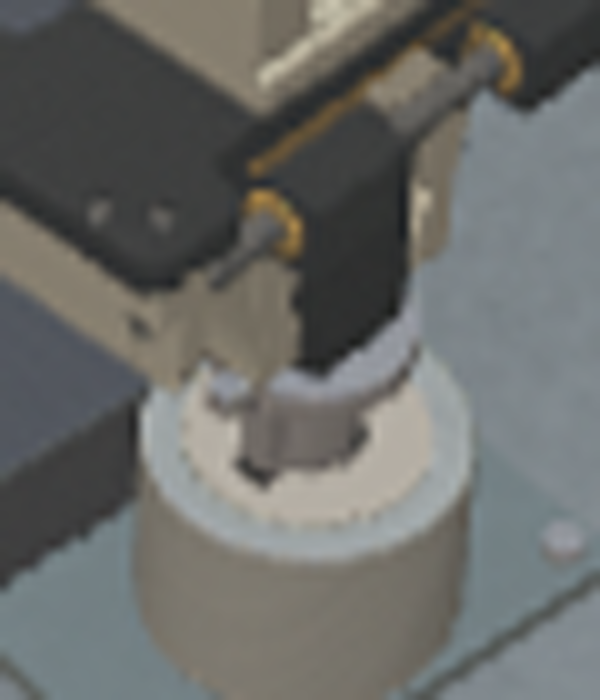

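View pics/w9c.png

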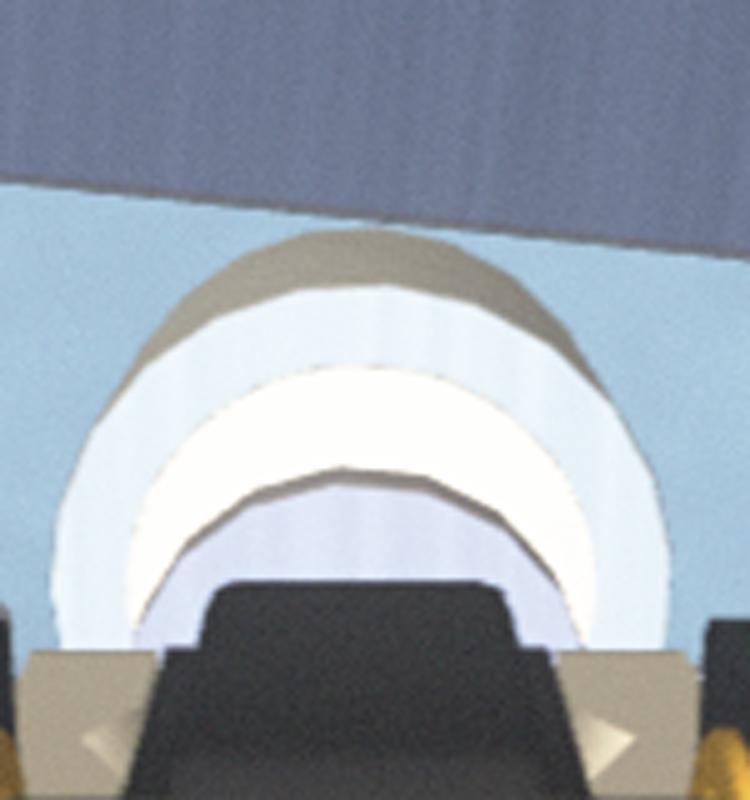

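The nose is in the bore with no side load, and the keyway corner at (258,470) sits right below the key. I'll ease it in.

Call:
play_rows(
  travel=[
    [0,0,-1.5],
    [0,0,-3],
    [0,0,-4.5],
    [0,0,-6],
    [0,0,-6],
  ],
  angular=[
    [0,0,0],
    [0,0,0],
    [0,0,0],
    [0,0,0],
    [0,0,0],
  ],
)

```text
time_s: 16.35
position: [560.7, 109.7, 114.8]
eef_rot: [[-0.958, -0.287, -0.0], [-0.287, 0.958, -0.0], [0.0, -0.0, -1.0]]
contact_force: [-1.0, -0.2, -3.3]
grip_width: 29.6
```

Call:
play_rows(
  travel=[
    [0,0,-2],
    [0,0,-4],
    [0,0,-6],
    [0,0,-8],
    [0,0,-9],
    [0,0,-9],
  ],
  angular=[
    [0,0,0],
    [0,0,0],
    [0,0,0],
    [0,0,0],
    [0,0,0],
    [0,0,0],
  ],
)

```text
time_s: 16.95
position: [560.7, 109.7, 105.8]
eef_rot: [[-0.958, -0.287, -0.0], [-0.287, 0.958, -0.0], [0.0, -0.0, -1.0]]
contact_force: [-0.8, 0.4, -2.3]
grip_width: 30.1
```

Call:
play_rows(
  travel=[
    [0,0,-2],
    [0,0,-4],
    [0,0,-6],
    [0,0,-8],
    [0,0,-10],
    [0,0,-12],
    [0,0,-13],
    [0,0,-13],
  ],
  angular=[
    [0,0,0],
    [0,0,0],
    [0,0,0],
    [0,0,0],
    [0,0,0],
    [0,0,0],
    [0,0,0],
    [0,0,0],
  ],
)

```text
time_s: 17.75
position: [561.1, 109.9, 93.5]
eef_rot: [[-0.958, -0.288, 0.001], [-0.288, 0.958, 0.0], [-0.001, -0.0, -1.0]]
contact_force: [-1.9, 0.3, 7.1]
grip_width: 29.5
```

Call:
play_rows(
  travel=[
    [0,0,-0.7],
    [0,0,-1.3],
    [0,0,-1.8],
    [0,0,-1.8],
    [0,0,-1.8],
  ],
  angular=[
    [0,0,0],
    [0,0,0],
    [0,0,0],
    [0,0,0],
    [0,0,0],
  ],
)

```text
time_s: 18.25
position: [561.1, 109.8, 92.2]
eef_rot: [[-0.958, -0.288, 0.001], [-0.288, 0.958, 0.0], [-0.001, -0.0, -1.0]]
contact_force: [-3.7, -0.5, 9.9]
grip_width: 29.8
```

Run:
```python
from ov import *
s=status.get_state(); print(s["time_s"],s["position"],s["contact_force"],s["moment"],s["grip_width"])
c=cap("wrist","w10"); d=cap("scene","s10"); crop("s10",315,240,60,70,10,"s10c"); crop("w10",250,150,150,160,4,"w10c")
s=status.get_state(); print(s["time_s"],s["position"],s["contact_force"])
```

```text
18.25 [561.09502482 109.84587047  92.24291019] [-3.72037117 -0.47616689  9.86185511] [-0.0074289   1.74717377 -0.01089327] 29.83354339333455
18.35 [561.09564719 109.87334117  92.2474292 ] [-4.62942873  0.45080809 11.09031333]
```

View pics/s10c.png

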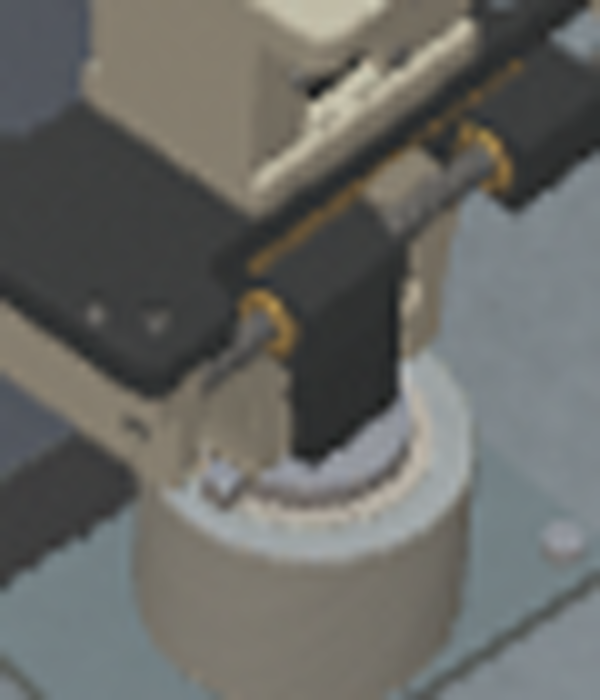

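View pics/w10c.png

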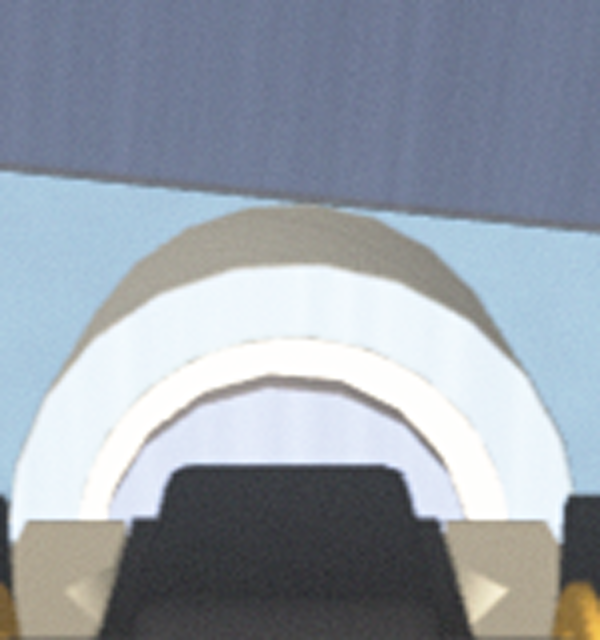

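Call:
play_rows(
  travel=[
    [0,0,-0.5],
    [0,0,-1],
    [0,0,-1],
    [0,0,-1],
  ],
  angular=[
    [0,0,0],
    [0,0,0],
    [0,0,0],
    [0,0,0],
  ],
)

```text
time_s: 18.75
position: [561.1, 109.8, 92.2]
eef_rot: [[-0.958, -0.288, 0.001], [-0.288, 0.958, 0.0], [-0.001, -0.0, -1.0]]
contact_force: [-7.6, 1.0, 18.3]
grip_width: 29.8
```

Height stayed at 92.2 mm, the fully-home value, while force rose from 10 to 18 N. That means the collar is on the hub face. Final check.

Call:
play_rows(
  travel=[
    [-0.2,0,0],
    [-0.2,0,0],
    [-0.2,0,0],
    [-0.2,0,0],
    [-0.2,0,0],
  ],
  angular=[
    [0,0,0],
    [0,0,0],
    [0,0,0],
    [0,0,0],
    [0,0,0],
  ],
)

```text
time_s: 19.25
position: [561.1, 109.9, 92.2]
eef_rot: [[-0.958, -0.288, 0.002], [-0.288, 0.958, 0.0], [-0.002, -0.0, -1.0]]
contact_force: [-6.7, -0.7, 18.2]
grip_width: 29.3
```

Run:
```python
from ov import *
d=cap("scene","s11"); cap("top","t11")
s=status.get_state(); print(s["time_s"],s["position"],s["contact_force"],s["moment"],s["grip_width"])
x,y=561.0,109.8
ov("s11",[(x,y,68,24,(0,255,0)),(x,y,60,24,(0,0,255)),(560.8,109.8,60,38,(255,255,0))],310,240,75,80,9,"s11o")
```

```text
19.35 [561.12664332 109.87684029  92.23367727] [-6.47460044  0.63632882 18.10157453] [-0.07031077  2.86256981 -0.06654357] 29.798882588139115
```

View pics/s11o.png

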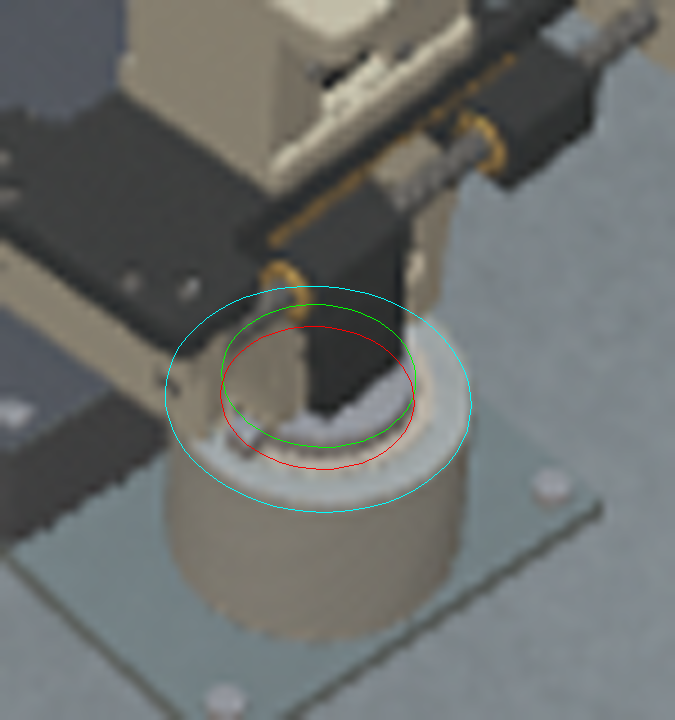

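View pics/s11.png

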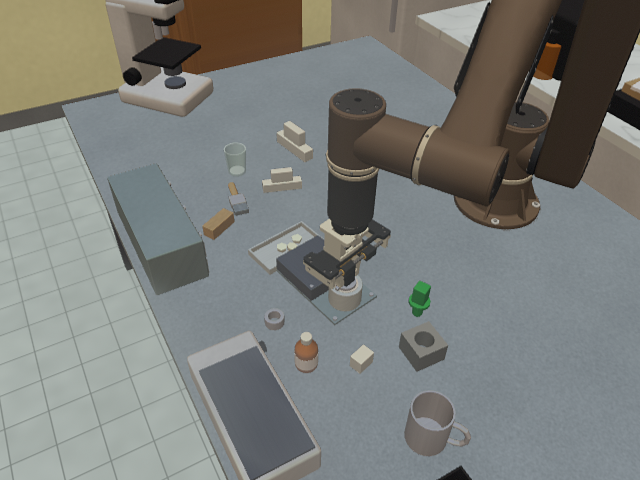

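View pics/t11.png

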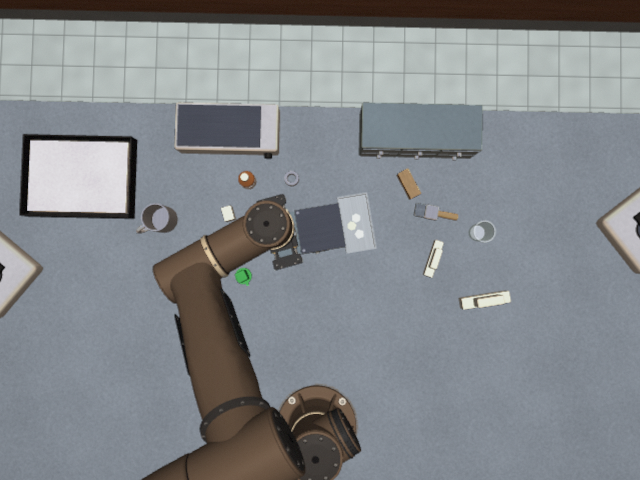

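Run:
```python
from rig import job_done, status
print(job_done()); s=status.get_state(); print(s["time_s"],s["position"],s["contact_force"])
```

```text
the job is handed in; nothing more can be done
None
the job is handed in; nothing more can be done
```

I handed the job in at about 19.4 s of the 64 s, with the arm still gripping the shaft and holding it down.

- **Sweep:** I gripped the smaller scraper by its ridge and pushed the three wax lumps off the deck in one stroke. The later pictures show a clear deck and all three lumps in the tray. The scraper stands back upright on its original spot.
- **Shaft:** I took the shaft from its stand, turned it about 11° on the way to match the keyway, and put its nose in the hub. The key went in at once, so it needed no turning inside the bore. I then pressed it down against the spring.
- **Last checks:** The grip point stopped at 92.2 mm (nominal home 92 mm) and did not move while the vertical reading rose from about 10 to 18 N. In the pictures the collar sits on the hub face, and nothing else looked moved.
- **Side load:** A sideways force of about 6.5 N and a moment of 2.9 N m remained at the end. A 0.2 mm shift barely reduced it. The height held steady, so I left it.

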